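Start the last lid screw of the control box

ROBOT

A 7-joint arm with a two-finger parallel gripper is mounted at the origin on a cart in front of the work surface, level with it; the furniture and walls round the work are solid. World frame = base frame: x ahead of the robot, y to its left, z up, the work surface at z = 0. Lengths are in m, angles in rad, forces in N, time in s.
With the tool pointing down it reaches from about 0.425 to 0.95 m from the base axis. Payload 4.7 kg.
Tool frame: the origin (TCP) lies on the centre line of the jaws, within the pads' length; the fingertips stand robot.nose_length ahead of it and the grasp point (between the pads) lies 8 mm behind it (robot.nose_length is the distance from the TCP to the fingertips, in m); z points along the fingers, y is the line along which they close (so a half turn about z gives the same grasp; the last joint's range is limited). The gripper opens to 85 mm and grips with 20 to 120 N. Pads are 22 mm wide; open, the fingers measure 114 mm over their backs; the gripper's body (76 mm by 85 mm) begins 54 mm behind the grasp point. The pads swing forward as they close: fully open they stand 13 mm farther back than shut.
Start: joints at [-1.203, 0.469, -0.049, 1.532, 0.024, 1.141, -0.082], TCP at [0.261, 0.623, 0.242] pointing down, gripper open.
Joint ranges: [-2.59, 2.59], [-0.33, 1.99], [-1.39, 1.29], [0.1, 2.45], [-1.04, 4.18], [0.21, 1.99], [-2.66, 2.66]. Speed limits (rad/s): [2.57, 2.57, 3.14, 3.14, 3.14, 3.14, 3.14].

INTERFACE

Orientations are given as [roll, pitch, yaw] about the fixed x, y, z axes, in that order (R = Rz(yaw) Ry(pitch) Rx(roll)).
In Python, from plant import robot gives the robot as it stands. Calls block until the motion is done:
- robot.goto(position, orientation): joint-space move of the TCP to a pose.
- robot.move_straight(position, vel=0.15, attitude=None, contact_N=None): straight line of the TCP; attitude=None keeps the orientation; vel is the mean speed in m/s. With contact_N (N) it stops when the force on the tool has changed by that much, and returns True; else False.
- robot.move_joints(angles): joint-space move.
- robot.grip(opening, strength=None): opening from 0.0 (shut) to 1.0 (fully open); strength is the grip in N (None keeps the last); returns when the fingers have stopped.
- robot.sleep(seconds).
- robot.inverse_kinematics(position, orientation): joint angles nearest the present ones, or None.
- robot.sense(): the state.
- robot.grab_frame(name): name is "scene" or "top"; returns a dict with "image" (480x640x3 uint8, red, green, blue), "range_z" (480x640 float32, m along the optical axis (not along the pixel's ray), 0 where there is no reading), "fx", "fy", "cx", "cy" (pixels), "R" (3x3) and "t" (3): a world point X has camera coordinates R X + t. Camera axes: x right, y down, z forward; pixel columns grow to the right and rows downward; lengths in m; the calibration is good to about 2 mm. A picture is of the moment at which its call begins.
A pose or a line that the arm cannot do raises robot.IKError and nothing moves.
- robot.close_job(): hands the job in; it is judged then, once.
The state is a dict: "t": time; "joint_pos": joint angles; "joint_velocities": joint speeds; "effort": joint torques, N m; "tcp_pos": TCP position; "tcp_rot": TCP orientation; "wrist_force": force on the tool from outside, world axes, zero at the start; "torque": the same for the moment, N m; "opening": opening from 0.0 (shut) to 1.0 (fully open); "gripper_force": force on a finger pad.
Only numpy, scipy, OpenCV 4.12 (cv2) and the standard library are available. Lean on these libraries where they do the work, as an engineer would, in place of code of your own. Each camera call takes 0.05 s, during which the arm holds its last target. There are 200 camera calls.

TASK

Three lid screws of the sloping control box are home; the fourth, the hex-headed captive screw still standing up on its spring, has to be started. Take the nut driver (the one with the six-sided handle) from the wooden stand, set its socket over that screw square to the sloping lid, press lightly and feel sideways along its slot for the hidden floating nut under the lid without ever forcing it (stay well under 35 N), and once the screw drops in, press it down on its spring and turn it clockwise by about a quarter turn so that it stays down by itself. Then put the nut driver back upright in its hole in the stand, and leave the other things where they are.

Things in the scene. Friction and masses are not known exactly. Their poses are not given: they have to be found in the camera images.
- control_box: fixed grey control box with a sloping aluminium lid, 150 mm (x) by 200 mm (y), 36 mm high at its front (-x) edge and 74 mm at its back; origin at the centre of its underside, z up. The lid slopes by 0.25 rad: it rises towards +x. A hex screw at each lid corner; three are home (fixed).
- lid_hole (a point): centre of the oblong screw slot (13 mm wide, 25 mm long along y) at the lid's front right corner (box -x, -y), on the lid's upper face. z is the lid's outward normal (0.25 rad off vertical), x points up the slope, y to the left; stays when the screw moves. Under the slot a hidden nut lies up to 4.2 mm off this point along y (x is right); only feeling finds it.
- screw_head (a point): centre of the top of the screw's hex head; z = screw axis, outward, always parallel to the lid's. The screw slides along the slot (lid y) by +-5 mm with 0.4 N; it cannot lean. Steel hex 14 mm across flats, 10 mm tall, top 1.5 mm chamfered to 11.5 mm; flats face the point's x axis and every 60 degrees. Top stands 22 mm above the lid unpressed, 10 mm fully pressed.
- screw_lift (a joint): how far the screw is pressed down its axis, m; 0 up, 0.012 head on the lid. Spring 3 N, 0.4 N more per mm. Off the nut its tip stops hard at 0.001; within 1 mm of the nut's axis it drops in to 0.003, where two lugs meet the nut and pass only with screw_turn within 0.2 rad of 0. Past 0.0085 it can be turned under the thread, which then holds it at 0.008 to 0.0095.
- screw_turn (a joint): turn of the screw clockwise (seen from above the lid), rad; starts between -0.3 and 0.1; 0 is where the lugs enter the nut; beyond about 0.5 the thread holds it down, more turn draws it a little lower; stop at 1.9. Friction 0.03 Nm, up to 0.08 Nm on the thread.
- driver_stand: fixed wooden block 62 mm (x) by 144 mm (y) by 34 mm; origin at the centre of its underside, z up. Two round holes, 25 mm wide and 26 mm deep (floor 8 mm above the underside), at y = -37 and +37 mm; one holds the nut driver, the other the key driver, either way round.
- nut_driver: loose nut driver, 113 mm long, 0.12 kg, standing in the stand; origin at the centre of its socket mouth (lower end), z up its axis. Steel socket 22 mm round up to 22 mm, 11 mm shaft, black six-sided handle 26 mm across flats from 53 to 108 mm. Hex cavity 15.2 mm across flats, 8 mm deep. Flats of handle and cavity face the x axis and every 60 degrees from it.
- socket_floor (a point): centre of the floor of the nut driver's hex cavity, 8 mm above the mouth, on the axis; on screw_head when the socket is fully on the screw. Axes as nut_driver.
- key_driver: loose driver with a round pear-shaped handle, 107 mm long, square key below; origin at its lower end, z up. Not needed; stays in the stand.
- notebook: notebook 210 x 152 x 13 mm lying left of the box, bystander; origin at the centre of its underside
- pen: pen lying on the notebook, bystander; origin at the centre of its underside
- usb_hub: silver usb hub 41 x 109 x 16 mm lying between box and stand, bystander; origin at the centre of its underside
- charger: black charger brick 56 x 96 x 28 mm, bystander; origin at the centre of its underside
- earbuds: white earbud case 49 x 57 x 22 mm behind the stand, bystander; origin at the centre of its underside
- clip_tin: flat teal tin 74 x 98 x 24 mm, bystander; origin at the centre of its underside
- tower_speaker: black tower speaker, fixed, 142 mm (x) by 120 mm (y) by 270 mm high, knob low on its front; behind and between box and stand: carry tools round its front (-x side). Origin near the centre of its underside. Further off, a floor lamp's 24 mm pole rises at about x 0.27, y 0.27 m (0.4 to 0.75 m above the cabinet top): pass it with the arm folded low.

How it is judged:
By the outcome, as a careful person would: the job done as asked, in the order asked, and still so for the second after the job is handed in, with the robot touching nothing.
It also fails if it takes over 72 s, if anything falls off the work surface, if the arm or the gripper's body presses on something with over 40 N, if the wrist force passes 120 N, or if a joint passes its speed limit or range.

## Working session

There is one attempt and no reset: what is moved stays moved. The work goes in short steps, each a Python script; the robot and the scene stay as the last script left them, time stands still between calls to the robot, and variables do not carry over. Pictures are saved under pics/ and viewed, at most 10 in all, crops included, and the job is handed in when it is done.

```bash
ls; mkdir -p pics
python3 - <<'E'
from plant import robot
import cv2,numpy as np
s=robot.sense();print({k:np.round(v,3) for k,v in s.items()},robot.nose_length)
for n in("scene","top"):
    f=robot.grab_frame(n);cv2.imwrite(f"pics/{n}0.png",f["image"][:,:,::-1]);np.savez(f"pics/{n}0.npz",**f)
    R,t=f["R"],f["t"];print(n,f["fx"],f["cx"],f["cy"],np.round(-R.T@t,3),np.round(R,3).tolist())
E
```

```text
pics
{'t': np.float64(0.0), 'joint_pos': array([-1.203,  0.469, -0.049,  1.534,  0.024,  1.141, -0.082]), 'joint_velocities': array([-0.001,  0.001,  0.   ,  0.001,  0.001, -0.001, -0.   ]), 'effort': array([ 0.0000e+00, -5.1030e+01, -4.6000e-02, -2.3772e+01,  1.1000e-02,
        8.0000e-03,  0.0000e+00]), 'tcp_pos': array([0.261, 0.622, 0.241]), 'tcp_rot': array([-3.14 ,  0.   ,  2.745]), 'wrist_force': array([-0.144,  0.458, -0.333]), 'torque': array([-0.   , -0.07 ,  0.005]), 'gripper_force': np.float64(0.0), 'opening': np.float64(1.001)} 0.011
scene 467.0612113962212 310.8236005832406 238.7192384904667 [-0.006 -0.833  0.596] [[0.857, -0.516, 0.003], [-0.225, -0.379, -0.898], [0.464, 0.768, -0.441]]
top 534.8217820255031 311.7481017617769 243.5877604105023 [0.071 0.039 1.271] [[0.047, -0.999, -0.011], [-0.935, -0.04, -0.354], [0.353, 0.026, -0.935]]
```

View pics/scene0.png

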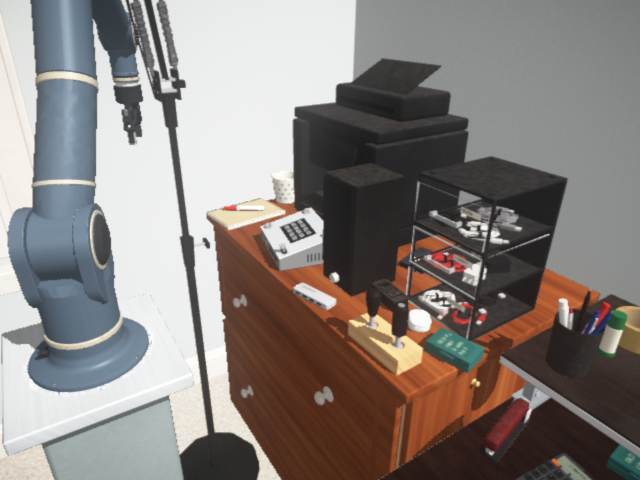

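View pics/top0.png

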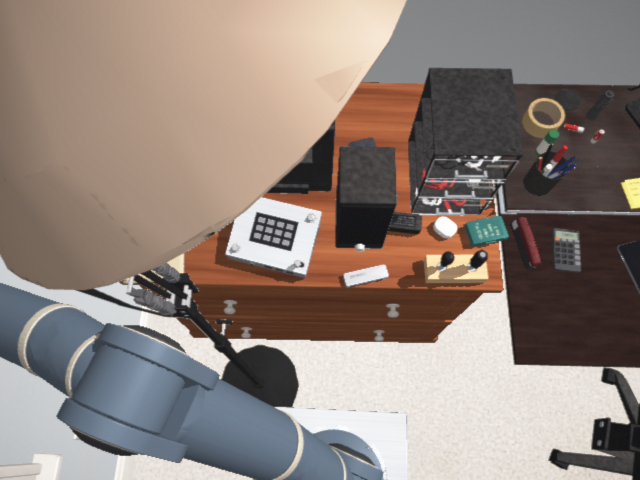

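The scene view shows the box around (292,238), the stand around (385,343) with two tools at (373,303) and (400,318). In the top view, the box is at (275,235) and the stand at (457,268). I'll enlarge these regions.

```bash
cat > h.py <<'E'
import numpy as np,cv2
from plant import robot
from scipy.spatial.transform import Rotation as Ro
def W(f,u,v,z=None,plane=None):
    """pixel -> world, via depth, or at a given height z"""
    r=np.array([(u-f["cx"])/f["fx"],(v-f["cy"])/f["fy"],1.]);R,t=f["R"],f["t"];c=-R.T@t
    if z is None:
        d=f["range_z"][int(round(v)),int(round(u))];return c+R.T@(r*d)
    w=R.T@r;return c+w*(z-c[2])/w[2]
def P(f,X):
    c=f["R"]@np.asarray(X)+f["t"];return np.array([f["fx"]*c[0]/c[2]+f["cx"],f["fy"]*c[1]/c[2]+f["cy"]])
def crop(f,u0,v0,w,h,s):
    return cv2.resize(np.ascontiguousarray(f["image"][v0:v0+h,u0:u0+w,::-1]),(w*s,h*s),interpolation=cv2.INTER_CUBIC)
E
python3 - <<'E'
import numpy as np,cv2
from h import crop
s=np.load("pics/scene0.npz");t=np.load("pics/top0.npz")
a=np.vstack([np.hstack([crop(s,340,275,80,60*1+37,5)[:300*2-0][:300],crop(t,420,235,80,60,5)]),np.hstack([crop(s,250,205,80,60+15,5)[:300],crop(t,220,195,100,75,4)])])
# scene crops: rows limited to 60px
cv2.imwrite("pics/m1.png",a);print(a.shape)
E
```

```text
(600, 800, 3)
```

View pics/m1.png

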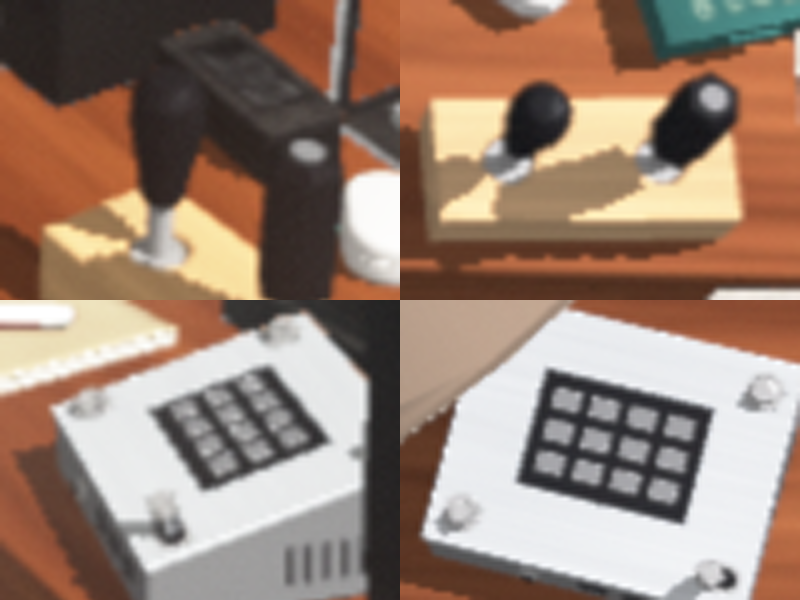

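The right tool with the silver cap is the nut driver: cap at top (482.4,254.4) and scene (401.6,305.2). The raised screw is at top (298.8,263.8) and scene (282,245.6). Next I'll measure these, along with the lamp pole.

Run:
```python
import numpy as np,cv2
from h import *
np.set_printoptions(precision=4,suppress=True)
s=np.load("pics/scene0.npz");t=np.load("pics/top0.npz")
def tri(us,ut):
    A=[];b=[]
    for f,(u,v) in((s,us),(t,ut)):
        R,T=f["R"],f["t"]
        for p,c,k in((u,f["cx"],0),(v,f["cy"],1)):
            n=(p-c)/f["fx"];A.append(n*R[2]-R[k]);b.append(T[k]-n*T[2])
    return np.linalg.lstsq(np.array(A),np.array(b),rcond=None)[0]
print("cap",tri((401.6,305.2),(482.4,254.4)),W(t,482.4,254.4),W(s,401.6,305.2),W(t,482.4,254.4,.121),W(s,401.6,305.2,.121))
print("screw",tri((282,245.6),(298.75,263.75)),W(t,298.75,263.75),W(s,282,245.6))
def cloud(f):
    v,u=np.mgrid[:480,:640];d=f["range_z"];c=np.stack([(u-f["cx"])/f["fx"]*d,(v-f["cy"])/f["fy"]*d,d],-1)
    return (c-f["t"])@f["R"],d>0
for n,f in(("top",t),("scene",s)):
    X,ok=cloud(f)
    m=ok&(abs(X[...,2]-.034)<.006)
    mm=np.zeros_like(m)
    if n=="top": mm[245:290,420:500]=1
    else: mm[310:385,340:430]=1
    im=f["image"].astype(int); wood=(im[...,0]>170)&(im[...,2]>90)
    p=X[m&mm&wood]; print(n,"stand n",len(p),"rect",cv2.minAreaRect(p[:,:2].astype(np.float32)),p[:,2].mean())
    # lid
    m=ok&(X[...,2]>.03)&(X[...,2]<.082);mm[:]=0
    if n=="top": mm[190:285,215:325]=1
    else: mm[200:275,250:326]=1
    bright=(im.min(2)>185)
    p=X[m&mm&bright]
    for _ in range(3):
        c=p.mean(0);nn=np.linalg.svd(p-c,full_matrices=False)[2][2];nn*=np.sign(nn[2]);p=p[abs((p-c)@nn)<.003]
    print(n,"lid",len(p),nn,np.arccos(nn[2]),"az",np.arctan2(-nn[1],-nn[0]),cv2.minAreaRect(p[:,:2].astype(np.float32)),p.min(0),p.max(0))
    for q in ([(180,200),(190,240),(172,120),(200,350)] if n=="scene" else [(190,300),(215,330),(240,355)]):
        w=[W(f,q[0]+k,q[1]) for k in range(-4,5)];print("pole",q,w[int(np.argmin([np.linalg.norm(x-(-f['R'].T@f['t'])) for x in w]))])
for z in(-.8,-.3,0,.4,.75):print(z,P(s,[.27,.27,z]),P(t,[.27,.27,z]))
for p in([.6,0,.25],[.6,-.2,.25],[.5,.3,.2]):
    for yaw in(0,1.57,3.1): print(p,yaw,robot.inverse_kinematics(p,[np.pi,0,yaw]))
```

```text
cap [ 0.4958 -0.318   0.1195] [ 0.4946 -0.3171  0.1214] [ 0.4947 -0.3196  0.121 ] [ 0.4948 -0.3173  0.121 ] [ 0.4948 -0.3196  0.121 ]
screw [0.4743 0.1017 0.0615] [0.4731 0.1015 0.0651] [0.4732 0.0996 0.0627]
top stand n 749 rect ((0.49292683601379395, -0.2791108191013336), (0.062452495098114014, 0.14439301192760468), 2.8966190814971924) 0.033279708078682836
top lid 2518 [-0.2385  0.0538  0.9697] 0.24695219713886263 az -0.22186223680333358 ((0.5531802177429199, 0.1690584272146225), (0.20351861417293549, 0.15383316576480865), 77.85072326660156) [0.4583 0.0561 0.0375] [0.6369 0.283  0.0809]
pole (190, 300) [0.2802 0.2551 0.4368]
pole (215, 330) [0.28   0.2645 0.1976]
pole (240, 355) [ 0.2825  0.2619 -0.1365]
scene stand n 1068 rect ((0.49253758788108826, -0.28082671761512756), (0.06550485640764236, 0.14738430082798004), 2.5614278316497803) 0.03345680803026685
scene lid 1249 [-0.2424  0.0521  0.9688] 0.25052830854729896 az -0.21170736120244124 ((0.550592303276062, 0.16794590651988983), (0.2071739286184311, 0.1527535766363144), 77.91281127929688) [0.456  0.0615 0.0382] [0.6444 0.2793 0.0
[... 386 characters left out ...]
0.6, 0, 0.25] 0 [-0.6213  0.4038  0.7434  1.7426 -0.301   1.1128 -1.3538]
[0.6, 0, 0.25] 1.57 [-0.4914  0.369   0.5569  1.7358 -0.2158  1.0981  0.1334]
[0.6, 0, 0.25] 3.1 [-0.3264  0.3458  0.3338  1.7265 -0.1256  1.0902  1.5765]
[0.6, -0.2, 0.25] 0 [-0.3972  0.5356  0.9626  1.6714 -0.4691  1.1848 -0.8892]
[0.6, -0.2, 0.25] 1.57 [-0.3336  0.4951  0.8487  1.6682 -0.3992  1.1613  0.617 ]
[0.6, -0.2, 0.25] 3.1 [-0.2221  0.448   0.6697  1.6623 -0.3009  1.1367  2.0567]
[0.5, 0.3, 0.2] 0 [-1.0717  0.4016  0.604   1.8325 -0.2688  0.9898 -1.9266]
[0.5, 0.3, 0.2] 1.57 [-0.8428  0.3652  0.2965  1.8197 -0.1264  0.975  -0.4944]
[0.5, 0.3, 0.2] 3.1 [-0.6052  0.3596 -0.0097  1.8056  0.0041  0.9765  0.9126]
```

```bash
cat > fk.py <<'E'
import numpy as np
from scipy.spatial.transform import Rotation as Ro
def ax(a,t): return Ro.from_rotvec(np.array(a)*t).as_matrix()
Y=(0,1,0);Z=(0,0,1)
def fk(q,p,pts=False):
    h,L1,a,b,L2,c,Lt,x0,y0=p
    P=[np.array([x0,y0,h])];R=ax(Z,-q[0])@ax(Y,q[1])
    P.append(P[-1]+R@[a,0,L1]);R=R@ax(Z,-q[2])@ax(Y,q[3])
    P.append(P[-1]+R@[b,0,L2]);R=R@ax(Z,S5*q[4])@ax(Y,q[5])
    P.append(P[-1]+R@[c,0,Lt]);R=R@ax(Z,S7*q[6])
    return (P,R) if pts else (P[-1],R)
S5=S7=-1
E
cat > fit.py <<'E'
import numpy as np,fk
from scipy.optimize import least_squares
from h import *
np.set_printoptions(precision=4,suppress=True)
rng=np.random.default_rng(0);D=[]
s=robot.sense();D.append((s["joint_pos"],s["tcp_pos"],Ro.from_euler("xyz",s["tcp_rot"]).as_matrix()))
for _ in range(40):
    p=[rng.uniform(.4,.65),rng.uniform(-.3,.3),rng.uniform(.15,.4)];o=[np.pi+rng.uniform(-.3,.3),rng.uniform(-.3,.3),rng.uniform(0,3)]
    q=robot.inverse_kinematics(p,o)
    if q is not None:D.append((np.array(q),np.array(p),Ro.from_euler("xyz",o).as_matrix()))
for fk.S5 in(1,-1):
  for fk.S7 in(1,-1):
    f=lambda p:np.concatenate([fk.fk(q,p)[0]-x for q,x,_ in D])
    r=least_squares(f,[.35,.4,0,0,.4,0,.3,0,0])
    M=[fk.fk(q,r.x)[1].T@R for q,_,R in D];m=np.mean(M,0)
    print(fk.S5,fk.S7,len(D),"res",np.abs(r.fun).max(),r.x,"rot spread",np.abs(np.array(M)-m).max(),m.round(2).tolist())
t=np.load("pics/top0.npz");s=np.load("pics/scene0.npz")
for q in((360,250),(345,235),(380,235),(372,165)):print("spk",q,W(t,*q))
for yaw in(1.36,2.41):
  Rl=Ro.from_euler("z",-.2115)*Ro.from_euler("y",-.25)
  for d in(0,-.8,-1.75):
    o=(Rl*Ro.from_euler("z",yaw+.2115+d)*Ro.from_euler("x",np.pi)).as_euler("xyz")
    n=Rl.apply([0,0,1]);p=np.array([.474,.1,.062])+n*.09
    print(yaw,d,robot.inverse_kinematics(p,o))
print(robot.inverse_kinematics([.4946,-.318,.2],[np.pi,0,1.6]),robot.inverse_kinematics([.4946,-.318,.09],[np.pi,0,1.6]))
E
python3 fit.py
```

```text
1 1 41 res 0.08868421943530524 [ 0.0475  0.4135 -0.0116 -0.0308  0.3985 -0.0476  0.0192  0.0549 -0.0113] rot spread 1.1713867523878985 [[0.19, -0.15, -0.01], [0.01, 0.19, 0.21], [-0.21, 0.01, 0.86]]
1 -1 41 res 0.08868421943530524 [ 0.0475  0.4135 -0.0116 -0.0308  0.3985 -0.0476  0.0192  0.0549 -0.0113] rot spread 1.051530291457299 [[-0.14, -0.9, -0.05], [0.88, -0.12, 0.17], [-0.21, 0.01, 0.86]]
-1 1 41 res 0.02151855810813466 [ 0.2575  0.5369 -0.0178  0.0068  0.4722 -0.009   0.2932  0.0233 -0.0227] rot spread 1.2014468795946032 [[0.2, -0.08, 0.0], [0.08, 0.2, 0.0], [0.0, -0.0, 1.0]]
-1 -1 41 res 0.02151855810813466 [ 0.2575  0.5369 -0.0178  0.0068  0.4722 -0.009   0.2932  0.0233 -0.0227] rot spread 7.687241696219581e-11 [[-0.0, -1.0, -0.0], [1.0, -0.0, -0.0], [0.0, -0.0, 1.0]]
spk (360, 250) [ 0.5306 -0.0463  0.0202]
spk (345, 235) [ 0.5351 -0.0049  0.1057]
spk (380, 235) [ 0.5355 -0.0858  0.1132]
spk (372, 165) [ 0.6295 -0.0515  0.2732]
1.36 0 [-0.8167  0.161   0.4521  2.279   0.1383  0.5129 -0.7014]
1.36 -0.8 [-0.9259  0.1679  0.5772  2.2839  0.0904  0.5079 -1.4501]
1.36 -1.75 [-0.9869  0.1736  0.6481  2.2865  0.0603  0.5054 -2.3676]
2.41 0 [-0.6982  0.1571  0.3185  2.2733  0.1845  0.519   0.2996]
2.41 -0.8 [-0.7903  0.1599  0.4222  2.2777  0.149   0.5142 -0.4629]
2.41 -1.75 [-0.8997  0.1659  0.5469  2.2827  0.1025  0.509  -1.3631]
[-0.0709  0.4479  0.7707  1.8269 -0.3634  1.0135  0.8758] [-0.1054  0.6508  0.8568  1.9186 -0.6417  0.8709  1.1151]
```

```bash
cat > go1.py <<'E'
import numpy as np,fk
from scipy.optimize import least_squares
from h import *
np.set_printoptions(precision=4,suppress=True)
def chain(q,p):
    R=np.eye(3);P=[np.array([0,0,0.])];o=np.reshape(p,(4,3))
    R=fk.ax(fk.Z,-q[0]);P.append(R@o[0]);R=R@fk.ax(fk.Y,q[1]);R=R@fk.ax(fk.Z,-q[2])
    P.append(P[-1]+R@o[1]);R=R@fk.ax(fk.Y,q[3])@fk.ax(fk.Z,-q[4])
    P.append(P[-1]+R@o[2]);R=R@fk.ax(fk.Y,q[5])@fk.ax(fk.Z,-q[6])
    P.append(P[-1]+R@o[3]);return P
rng=np.random.default_rng(0);D=[]
for _ in range(40):
    p=[rng.uniform(.4,.65),rng.uniform(-.3,.3),rng.uniform(.15,.4)]
    q=robot.inverse_kinematics(p,[np.pi+rng.uniform(-.3,.3),rng.uniform(-.3,.3),rng.uniform(0,3)])
    if q is not None:D.append((np.array(q),np.array(p)))
r=least_squares(lambda p:np.concatenate([chain(q,p)[-1]-x for q,x in D]),[0,0,.26,0,0,.5,0,0,.5,0,0,.3])
print("res",np.abs(r.fun).max(),r.x.reshape(4,3).tolist());np.save("chain.npy",r.x)
q0=np.array(robot.sense()["joint_pos"]);A=np.array([q0[0],-.28,0,2.38,0,1.25,0.]);B=A.copy();B[0]=.45
pole=np.array([.276,.260])
def mind(a,b):
    best=(9,)
    for k in np.linspace(0,1,40):
        P=chain(a+(b-a)*k,r.x)
        for i in range(3):
            for s in np.linspace(0,1,15):
                x=P[i]+(P[i+1]-P[i])*s; best=min(best,(np.hypot(*(x[:2]-pole)),k,i+s))
    return best
print("fold",mind(q0,A),"sweep",mind(A,B),chain(A,r.x))
ok=mind(A,B)[0]>.1 and mind(q0,A)[0]>.1
if ok:
    robot.move_joints(A);print(robot.sense()["t"],robot.sense()["tcp_pos"])
    robot.move_joints(B);print(robot.sense()["t"],robot.sense()["wrist_force"])
E
python3 go1.py
```

```text
res 1.3164849765878728e-10 [[1.5750432815625492e-10, -0.026400000082187323, 0.23769999982733894], [-1.0005688638736743e-10, -0.015399999856332319, 0.5541717073257724], [-1.5792006591297536e-11, -0.00035010015481722404, 0.46678626333066997], [-2.4910444366976758e-11, -2.7015169181549004e-11, 0.29499038985193937]]
fold (np.float64(0.12568332812215266), np.float64(0.7948717948717948), np.float64(3.0)) sweep (np.float64(0.12596464457924486), np.float64(0.1794871794871795), np.float64(3.0)) [array([0., 0., 0.]), array([ 0.0246, -0.0095,  0.2377]), array([-0.0161, -0.1579,  0.7703]), array([0.1292, 0.2179, 0.5346]), array([0.1072, 0.161 , 0.246 ])]
1.8667 [0.1076 0.162  0.2464]
3.625 [-0.1366  0.2769  0.2142]
```

Run:
```python
from h import *
np.set_printoptions(precision=4,suppress=True)
o=[np.pi,0,1.6]
p=np.array([.4946,-.3180,.21])
print(robot.inverse_kinematics(p,o))
robot.goto(p,o);p[2]=.08
hit=robot.move_straight(p,vel=.12,contact_N=8);s=robot.sense();print(hit,s["tcp_pos"],s["t"])
if not hit:
    robot.grip(0.0,60);s=robot.sense();print(s["opening"],s["opening"]*85,s["gripper_force"],s["wrist_force"],s["t"],s["joint_pos"])
    f=robot.grab_frame("scene");g=robot.grab_frame("top")
    cv2.imwrite("pics/grasp.png",np.hstack([crop(f,340,250,100,140,4),crop(g,410,215,100,140,4)]))
```

```text
[ 0.4398  0.3559  0.077   1.7878 -0.0319  0.9991  0.5584]
False [ 0.4951 -0.3183  0.0808] 6.325
0.3254255688731296 27.661173354216018 58.82043868303299 [-0.7688  0.2841  4.4574] 6.8917 [ 0.452   0.5133  0.0631  1.8921 -0.0462  0.7369  0.5704]
```

View pics/grasp.png

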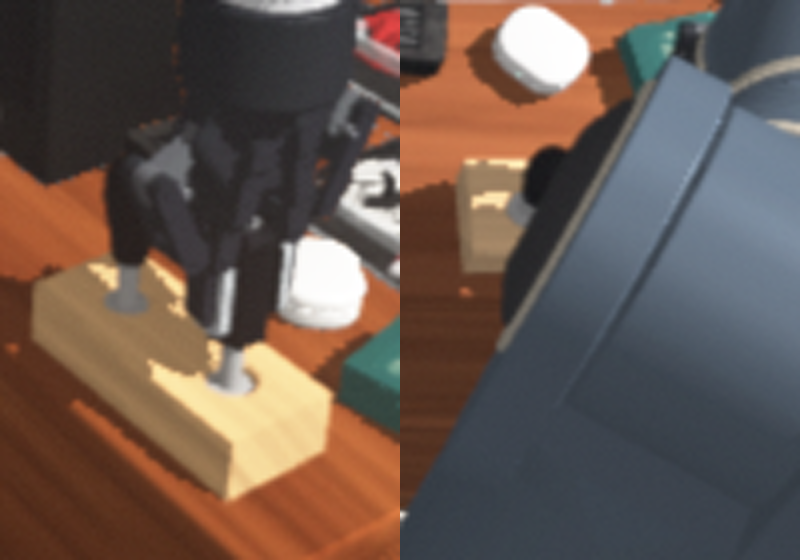

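The pads are on the handle's flats with the key driver clear. The 27.7 mm opening may mean the hex sits slightly rotated in the pads, so I'll regrip at other yaws to check.

Run:
```python
from h import *
p=np.array([.4946,-.3180,.08])
for y in (1.75,1.45):
    robot.grip(.42);robot.move_straight(p,attitude=[np.pi,0,y]);a=robot.sense()["t"];robot.grip(0.0,60);s=robot.sense();print(y,s["tcp_rot"],s["opening"]*85,s["gripper_force"],a,s["t"],s["wrist_force"])
```

```text
1.75 [3.14141954e+00 3.06227724e-04 1.74891307e+00] 27.344671071504358 58.926247358322144 7.5417 7.775 [ 0.42115489 -0.42992155  1.66986839]
1.45 [ 3.14098520e+00 -1.27708605e-04  1.45078449e+00] 27.93860517558207 58.920760452747345 8.475 8.7083 [0.32747783 0.52232685 0.81931958]
```

Run:
```python
from h import *
p=np.array([.4946,-.3180,.08])
for y in (1.9,2.15):
    robot.grip(.45);robot.move_straight(p,attitude=[np.pi,0,y]);robot.grip(0.0,60);s=robot.sense();print(y,s["opening"]*85,s["gripper_force"],s["t"],s["wrist_force"],s["torque"])
robot.grip(.33,20)
```

```text
1.9 25.907741091515447 58.87238144874573 9.8333 [0.69587952 0.24676929 1.35722173] [ 0.00059891  0.018247   -0.01475154]
2.15 25.617604702576983 59.132168143987656 10.775 [-0.80066732  0.15225133  1.41236809] [-0.04028317  0.03023608  0.027897  ]
```

```bash
cat >> h.py <<'E'
BY=-.2115
Rl=Ro.from_euler("z",BY)*Ro.from_euler("y",-.25)
LX,LY,N=Rl.apply(np.eye(3))
def att(turn,k=1):
    """tool attitude with the held socket at screw turn `turn` (cw), tool z = -lid normal"""
    return (Rl*Ro.from_euler("z",np.pi/2+k*np.pi/3-turn)*Ro.from_euler("x",np.pi)).as_euler("xyz")
E
python3 - <<'E'
from h import *
np.set_printoptions(precision=4,suppress=True)
robot.grip(0.0,70);s=robot.sense();print(s["opening"]*85,s["tcp_pos"],s["t"])
p0=np.array([.4946,-.3180,.21]);
robot.move_straight(p0,vel=.2);print("F lifted",robot.sense()["wrist_force"])
robot.move_straight([.43,-.09,.21],vel=.25,attitude=[np.pi,0,2.3])
H=np.array([.4738,.1005,.062])
robot.move_straight(H+N*(.0725+.025),vel=.25,attitude=att(-.1))
s=robot.sense();print(s["tcp_pos"],s["tcp_rot"],s["joint_pos"],s["wrist_force"],s["opening"]*85,s["t"])
f=robot.grab_frame("scene");g=robot.grab_frame("top")
np.savez("pics/s2.npz",**f);np.savez("pics/t2.npz",**g)
cv2.imwrite("pics/hov.png",np.hstack([crop(f,250,190,50,75,8),crop(g,270,215,50,75,8)]))
E
```

```text
25.730512370634262 [ 0.4948 -0.318   0.0801] 11.2083
F lifted [ 0.0955 -0.633  -2.3179]
[0.4504 0.1046 0.1564] [3.0375 0.2272 2.4929] [-0.0542  0.1683 -0.3921  2.2359  0.395   0.5846  0.1862] [-0.8216 -0.4891 -0.4389] 25.71266109345576 14.075
```

View pics/hov.png

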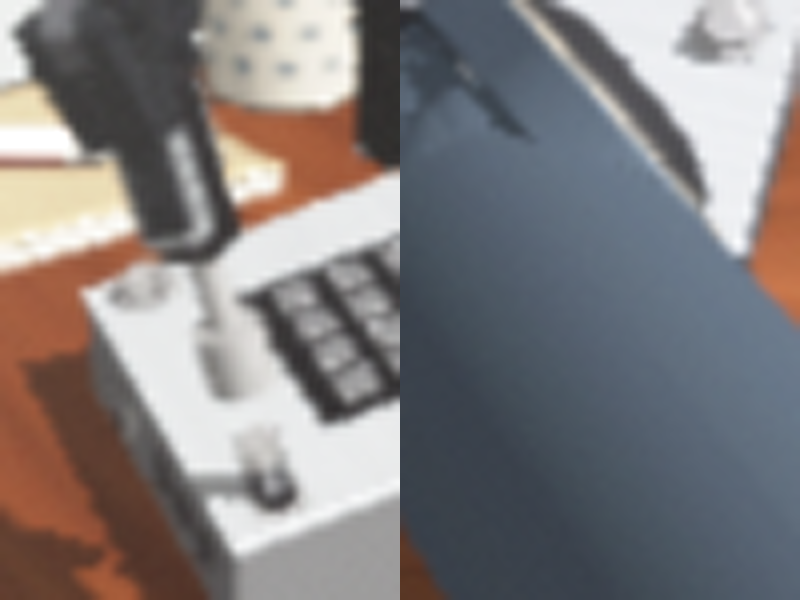

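Run:
```python
from h import *
np.set_printoptions(precision=2,suppress=True)
f=np.load("pics/s2.npz");t=np.load("pics/top0.npz")
T=np.array([.4504,.1046,.1564]);H=np.array([.4738,.1005,.062])
c=lambda X:(P(f,X)-[250,190])*8
for d in(0,.02,.0505,.0725): print(d,"crop px",c(T-N*d))
print("head pred",c(H),"top pred",P(t,H))
for e,n in((LX,"LX"),(LY,"LY"),(N,"N")): print(n,"px/mm scene crop",c(H+e*.001)-c(H),"top",P(t,H+e*.001)-P(t,H))
# home screws in box frame (heads at 10 mm above lid): lid plane height test
cv2.imwrite("pics/scr.png",np.hstack([crop(np.load("pics/scene0.npz"),262,232,40,30,10),crop(t,280,250,40,30,10)]))
cv2.imwrite("pics/scr.png",np.vstack([cv2.imread("pics/scr.png"),np.hstack([crop(np.load("pics/scene0.npz"),255,210,40,30,10),crop(t,220,308-0-0 if 0 else 305-0 if 0 else 240,40,30,10)])]))
```

```text
0 crop px [173.69 178.7 ]
0.02 crop px [191.63 235.5 ]
0.0505 crop px [218.39 320.22]
0.0725 crop px [237.26 379.95]
head pred [256.31 445.21] top pred [299.24 263.9 ]
LX px/mm scene crop [ 2.95 -1.15] top [ 0.1  -0.41]
LY px/mm scene crop [-0.87 -1.37] top [-0.4 -0.1]
N px/mm scene crop [-0.83 -2.63] top [-0.04 -0.03]
```

View pics/scr.png

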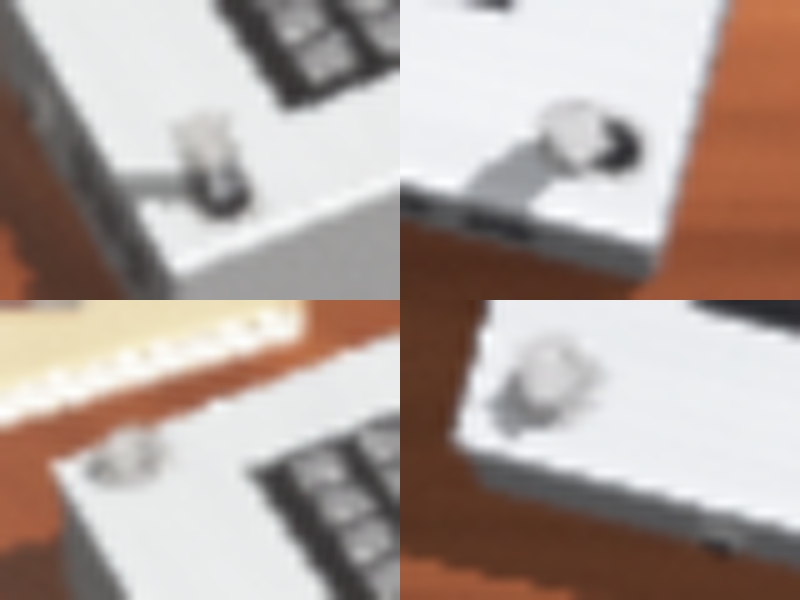

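The raised head's top face sits at about (577,135) in the top crop, i.e. top (297.3,263.1), and at scene (281.9,244.8). The home front-left screw is at top (234.9,246.6) and scene (267.6,225.1). I'll triangulate both in the lid frame.

Run:
```python
from h import *
np.set_printoptions(precision=4,suppress=True)
s=np.load("pics/scene0.npz");t=np.load("pics/top0.npz")
def tri(us,ut):
    A=[];b=[]
    for f,(u,v) in((s,us),(t,ut)):
        for p,c,k in((u,f["cx"],0),(v,f["cy"],1)):
            n=(p-c)/f["fx"];A.append(n*f["R"][2]-f["R"][k]);b.append(f["t"][k]-n*f["t"][2])
    x=np.linalg.lstsq(np.array(A),np.array(b),rcond=None)[0];return x,P(s,x)-us,P(t,x)-ut
C=np.array([.552,.1685,.055])   # lid centre
lid=lambda x:np.array([(x-C)@e*1000 for e in(LX,LY,N)])
for n,a,b in(("FR",(281.9,244.8),(297.3,263.1)),("FL",(267.6,225.1),(234.9,246.6))):
    x,r1,r2=tri(a,b);print(n,x,lid(x),"res",r1,r2)
    for f,q,nm in((s,a,"s"),(t,b,"t")):
        # ray x plane at known height above lid
        hgt=.022 if n=="FR" else .010
        R=f["R"];c=-R.T@f["t"];w=R.T@np.array([(q[0]-f["cx"])/f["fx"],(q[1]-f["cy"])/f["fy"],1]);k=((C+N*hgt-c)@N)/(w@N);print("  plane",nm,lid(c+k*w))
for f,nm,box in((s,"s",(250,205,326,275)),(t,"t",(222,195,320,280))):
    v,u=np.mgrid[:480,:640];d=f["range_z"];X=(np.stack([(u-f["cx"])/f["fx"]*d,(v-f["cy"])/f["fy"]*d,d],-1)-f["t"])@f["R"]
    L=np.stack([(X-C)@e*1000 for e in(LX,LY,N)],-1);u0,v0,u1,v1=box;L=L[v0:v1,u0:u1].reshape(-1,3)
    ins=(abs(L[:,0])<60)&(abs(L[:,1])<80)&(abs(L[:,2])<8);print(nm,"lid height",np.median(L[ins,2]))
    e=L[(abs(L[:,2])<6)];
    print("  LX edges",np.percentile(e[abs(e[:,1])<80,0],[.3,99.7]),"LY edges",np.percentile(e[abs(e[:,0])<60,1],[.3,99.7]))
    for y0 in(-85,85):
        h=L[(abs(L[:,0]+60)<14)&(abs(L[:,1]-y0)<15)&(L[:,2]>(16 if y0<0 else 7))&(L[:,2]<26)];print("  head",y0,len(h),h.mean(0) if len(h) else"",(np.ptp(h,axis=0) if len(h) else""))
```

```text
FR [0.4758 0.1052 0.0618] [-57.6475 -77.8737  21.7263] res [-0.0387  0.0144] [ 0.015  -0.0411]
  plane s [-57.6055 -78.353   22.    ]
  plane t [-57.7667 -77.8957  22.    ]
FL [0.5145 0.2614 0.0471] [-56.4028  82.9426   6.2199] res [ 0.6639 -0.2456] [-0.2735  0.7757]
  plane s [-59.2459  75.5558  10.    ]
  plane t [-54.6194  81.869   10.    ]
s lid height 4.5644380278719066
  LX edges [-80.0355  78.2078] LY edges [-171.1182  101.595 ]
  head -85 23 [-58.7737 -82.3213  21.4468] [13.3149 13.3333  8.9705]
  head 85 22 [-57.955   78.2187  11.1351] [18.9771 14.9311  7.6217]
t lid height 4.1317868641652336
  LX edges [-78.6109  80.0944] LY edges [-100.0209  102.5518]
  head -85 13 [-58.6477 -78.5042  23.65  ] [11.9095 12.9179  8.2994]
  head 85 52 [-57.7008  83.0986  11.4832] [25.6559 28.2446 11.313 ]
```

```bash
cat >> h.py <<'E'
C=np.array([.552,.1685,.055])
def pose(lx,ly,h): return C+(LX*lx+LY*ly+N*(h+72.5))/1000   # mm; h = socket mouth above lid plane
def where():
    s=robot.sense();d=(s["tcp_pos"]-C)*1000
    return np.array([d@LX,d@LY,d@N-72.5,s["wrist_force"]@LX,s["wrist_force"]@LY,s["wrist_force"]@N,s["t"]])
def show(*a): print(*a,np.array2string(where(),precision=2,suppress_small=True))
E
python3 - <<'E'
from h import *
robot.move_straight(pose(-57.7,-78,32),vel=.06,attitude=att(-.1));show("hover")
w=where();robot.move_straight(pose(-57.7,-78,32)+(LX*(-57.7-w[0])+LY*(-78-w[1]))/1000,vel=.03);show("corr")
c=[-57.7*2-w[0],-78*2-w[1]]
hit=robot.move_straight(pose(*c,12),vel=.02,contact_N=3);show(hit);robot.sleep(.2);show("settled")
print(robot.sense()["opening"]*85)
f=robot.grab_frame("scene");cv2.imwrite("pics/on.png",crop(f,250,190,60,60,10))
E
```

```text
hover [-57.73 -78.35  31.76   0.24   0.49  -0.93  14.59]
corr [-57.51 -77.61  32.24  -0.27   0.1   -1.59  14.84]
True [-58.54 -78.06  22.58  -0.17   0.24  -1.03  15.41]
settled [-58.82 -78.37  22.7    0.49  -0.03  -1.27  15.61]
25.653812306143642
```

View pics/on.png

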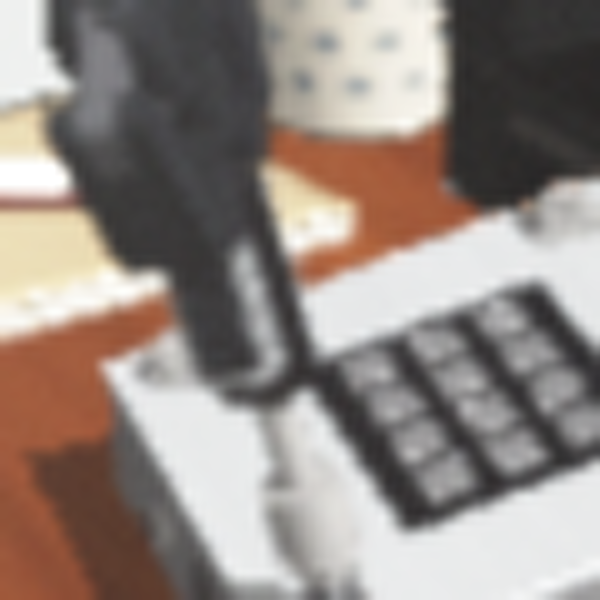

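Socket mouth is now right over the head (crop (315,575)); not yet clearly engaged. I'll continue the descent with a slightly higher threshold.

Run:
```python
from h import *
show()
for k in range(2):
    hit=robot.move_straight(pose(-57.7,-78.3,12),vel=.015,contact_N=4.5);show(hit);robot.sleep(.15);show("settled")
```

```text
[-58.79 -78.34  22.75  -1.09   0.01  -0.48  15.66]
True [-58.52 -78.13  14.51   0.58   1.08   2.95  16.22]
settled [-58.57 -78.18  14.7    1.49   0.76   3.11  16.37]
False [-58.08 -78.11  11.9   -1.56   1.04   2.27  16.71]
settled [-58.02 -78.18  11.94  -1.56   1.2    3.35  16.86]
```

Run:
```python
from h import *
robot.move_straight(pose(-57.7,-78.3,12),attitude=att(0.0));show("rot0");print(robot.sense()["torque"]@N)
hit=robot.move_straight(pose(-57.7,-78.3,3),vel=.015,contact_N=7);show(hit);robot.sleep(.15);show("settled");print(robot.sense()["torque"]@N)
```

```text
rot0 [-58.09 -78.35  11.98  -2.71   1.1    4.04  17.11]
-0.0009117253935076969
True [-58.21 -78.01   5.73  -1.24  -0.08   8.23  17.58]
settled [-58.25 -77.98   5.74  -0.57   0.01   8.34  17.73]
-0.025438651409858654
```

Run:
```python
from h import *
w=where();show()
hit=robot.move_straight(pose(-57.7,-78.3,3.5),vel=.01,contact_N=6);show(hit);robot.sleep(.15);show("settled");print(robot.sense()["torque"]@N,robot.sense()["opening"]*85)
```

```text
[-58.25 -77.98   5.74  -0.57   0.01   8.34  17.73]
True [-58.19 -77.76   5.71  -1.77  -0.41   9.28  17.94]
settled [-58.25 -77.76   5.71  -1.06   0.52   8.25  18.09]
0.042758796886154506 25.44794275980751
```

The screw bottomed with its head on the lid (stiff stop, about 8 N), so the nut is found. Now I'll turn clockwise.

Run:
```python
from h import *
print([np.round(robot.inverse_kinematics(pose(-58,-77.9,6.2),att(a))[-1],2) for a in(.5,1,1.7)])
for a in(.4,.8,1.2,1.5,1.7):
    robot.move_straight(pose(-58,-77.9,6.3),attitude=att(a));show(a);s=robot.sense();print("  Tn",s["torque"]@N,"open",s["opening"]*85,np.abs(s["wrist_force"]).max())
    if np.linalg.norm(s["wrist_force"])>22:break
```

```text
[np.float64(-0.47), np.float64(-0.92), np.float64(-1.55)]
0.4 [-58.07 -77.97   6.24  -2.27  -0.03   6.58  18.64]
  Tn -0.016773846348347273 open 25.47511658588583 5.81542394316387
0.8 [-57.94 -77.79   6.27  -2.64   0.66   6.99  19.19]
  Tn -0.059176901876635185 open 25.22828555910415 6.121658798301791
1.2 [-57.71 -77.63   6.36  -3.03   1.61   6.35  19.74]
  Tn -0.03336550118147033 open 25.680534407788706 5.398054145105584
1.5 [-57.51 -77.66   6.41  -1.27   1.8    6.62  20.19]
  Tn 0.04268967160337293 open 25.441785064888066 6.0960012004361435
1.7 [-57.3  -77.66   6.46  -1.94   0.55   5.74  20.54]
  Tn -0.025318865213010733 open 25.47665945575631 5.084938758812674
```

Run:
```python
from h import *
for h in(8,9.5,11,13):
    robot.move_straight(pose(-57.6,-77.8,h),vel=.03);robot.sleep(.1);show(h)
```

```text
8 [-57.27 -77.7    8.11  -2.27   1.4    5.66  20.89]
9.5 [-57.43 -77.95   9.32  -0.22   1.23  -0.13  21.24]
11 [-57.47 -77.96  10.95   0.2    0.4   -1.23  21.59]
13 [-57.48 -77.86  13.12   0.92   0.74  -0.89  21.94]
```

Run:
```python
from h import *
robot.move_straight(pose(-57.6,-77.8,60),vel=.12);show()
robot.move_straight([.43,-.09,.22],vel=.2,attitude=[np.pi,0,1.6])
f=robot.grab_frame("scene")
robot.move_straight([.4946,-.318,.21],vel=.2,attitude=[np.pi,0,2.15]);robot.sleep(.2)
s=robot.sense();print(s["tcp_pos"],s["tcp_rot"],s["t"])
g=robot.grab_frame("scene")
cv2.imwrite("pics/back.png",np.hstack([crop(f,250,215,50,75,8),crop(g,350,235,80,120,5)]))
```

```text
[-57.93 -78.13  59.81  -0.87  -0.01  -1.28  22.48]
[ 0.4947019  -0.31720789  0.21017004] [ 3.14132443e+00 -3.88761808e-05  2.15104636e+00] 25.8583
```

View pics/back.png

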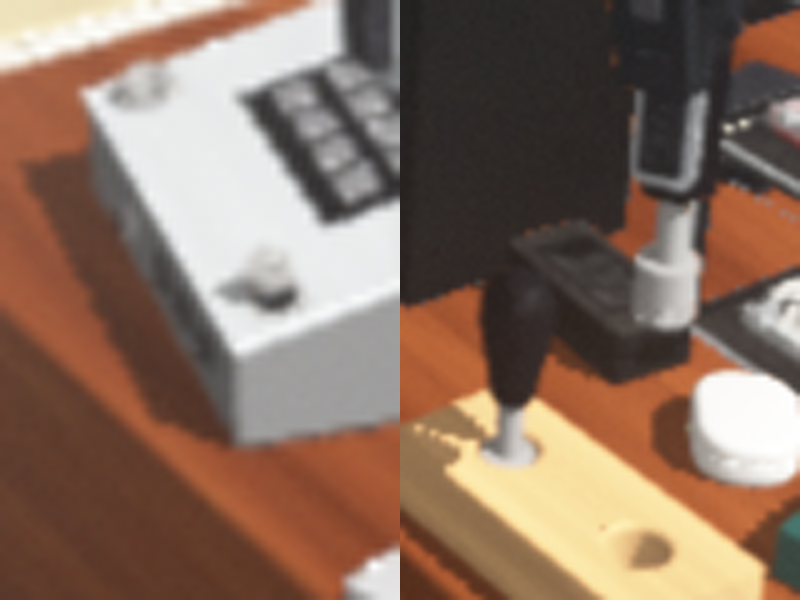

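The screw now sits low at crop (268,275), like the home one. The driver hangs upright above its empty hole at crop (643,548), so I'll insert it.

Run:
```python
from h import *
robot.move_straight([.4946,-.3184,.120],vel=.12);s=robot.sense();print(s["tcp_pos"],s["wrist_force"])
hit=robot.move_straight([.4946,-.3182,.0795],vel=.04,contact_N=6);s=robot.sense();print(hit,s["tcp_pos"],s["wrist_force"],s["t"])
```

```text
[ 0.49514614 -0.318754    0.12069235] [-0.02144269  1.23893386 -0.67981783]
True [ 0.49428342 -0.31804526  0.08012376] [ 0.35382094 -0.09847032  4.26423355] 27.7583
```

Run:
```python
from h import *
robot.grip(.5);robot.sleep(.2)
robot.move_straight([.4946,-.3182,.23],vel=.15)
robot.move_straight([.43,-.22,.30],vel=.25);robot.sleep(.3)
s=robot.sense();print(s["tcp_pos"],s["wrist_force"],s["t"])
f=robot.grab_frame("scene");cv2.imwrite("pics/end.png",np.hstack([crop(f,250,215,50,75,8),crop(f,350,265,80,120,5)]))
```

```text
[ 0.43002886 -0.22059771  0.29912555] [ 0.82617916  0.5788634  -0.31992001] 30.425
```

View pics/end.png

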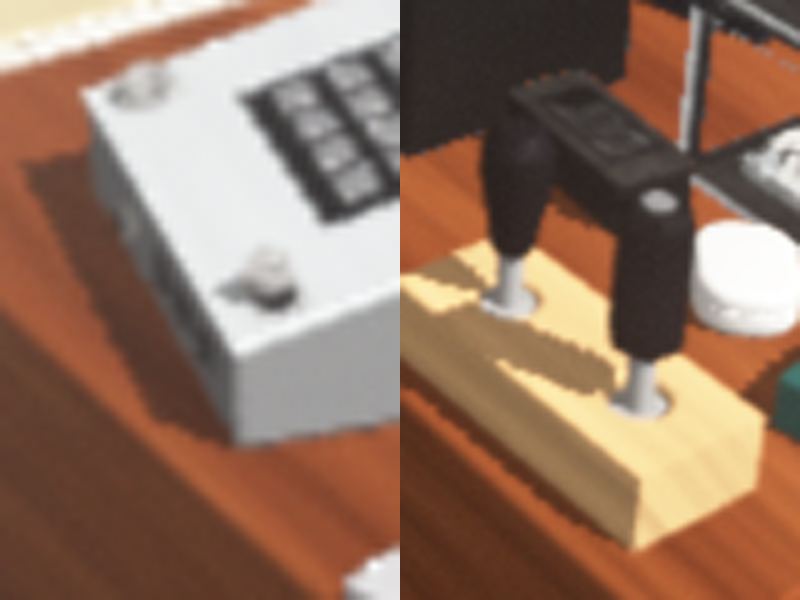

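The nut driver stands upright in its hole (crop (645,300)), the screw stays down (268,275), and nothing else has moved.

```bash
python3 -c "
from plant import robot
print(robot.close_job())"
```

```text
the job is handed in; nothing more can be done
None
```

The fourth screw is started: pressed down, turned clockwise about a quarter turn, and staying down by itself. The nut driver is back upright in its hole, and I handed the job in at about 30 s; force readings at the screw peaked near 10 N, and the screw dropped into the nut on the first press, so no sideways search was needed.

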